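# Pry the sprung retaining clip off a belt-drive axle with a hooked pick

### The arm

A 7-joint arm with a two-finger parallel gripper is mounted at the origin on a cart in front of the work surface, level with it; the furniture and walls round the work are solid. World frame = base frame: x ahead of the robot, y to its left, z up, the work surface at z = 0. Lengths are in mm, angles in rad, forces in N, time in s.
With the tool pointing down it reaches from about 350 to 775 mm from the base axis. Payload 3.1 kg.
Tool frame: the origin (TCP) lies midway between the tips of the shut fingers; the grasp point (between the pads) lies robot.pinch_z behind it (robot.pinch_z is the distance from the TCP to the grasp point, in mm); z points along the fingers, y is the line along which they close (so a half turn about z gives the same grasp; the last joint's range is limited). The gripper opens to 85 mm and grips with 20 to 120 N. Pads are 22 mm wide; open, the fingers measure 114 mm over their backs; the gripper's body (76 mm by 85 mm) begins 54 mm behind the grasp point. The pads swing forward as they close: fully open they stand 13 mm farther back than shut.
Start: joints at [-1.24, 0.311, 0.014, 1.512, -0.004, 1.319, -0.027], TCP at [200.298, 512.248, 231.304] pointing down, gripper open.
Joint ranges: [-2.7, 2.7], [-0.3, 1.91], [-1.27, 1.3], [0.12, 2.57], [-1.44, 4.58], [0.2, 2.03], [-3.05, 3.05]. Speed limits (rad/s): [2.79, 2.79, 3.14, 3.14, 3.14, 3.14, 3.14].

### API

Orientations are given as a unit quaternion [w, x, y, z].
In Python, from rig import robot, vision, ticket gives the robot as it stands.
- The arm moves only by the shell command python3 -m inch 'ROWS' [FORCE]. ROWS is a JSON object of lists of equal length, an entry for each row: "offset": the shift along the tool's x, y, z in m, a list of three; "delta_rot": the turn, a rotation vector about the tool's x, y, z in rad, a list of three; "gripper": the opening, from 0 (shut) to 1 (fully open). A call has 1 to 12 rows; each row is the pose to reach, as a shift and turn from the pose commanded when the call began, along the tool's axes at that moment; what a row does not reach only later rows make up. A row lasts 1/10 s, in which the tool goes at most 50 mm and 8.59 degrees, less where a joint would pass 70% of its speed; a pose out of reach is approached as far as the arm can. A call with a gripper value outside its range is refused whole. The fingers move at their own pace and stop on an object; FORCE is the grip in N (left out, the last holds). Time passes only in rows, so rows that repeat a pose let the fingers close. It gives the time, the measured TCP pose, the force, the opening and the grip force at its end, in the units of the state.
- robot.read_state(): the state, without advancing time (a new reading comes with each control period).
- vision.camera(name): name is "scene" or "top" or "wrist"; returns (picture, depth): 400x640x3 uint8, red, green, blue; 400x640 float32, mm along the optical axis (not along the pixel's ray), 0 where there is no reading.
- vision.camera_info(name): a dict with "intrinsics" (3x3 intrinsics, pixels), "k1" (the pictures are not rectified: a ray, as slopes to the right and down, at radius r is drawn at 1 + k1 r^2 times it, then the intrinsics apply), "xyz" and "rotation" of the camera in the world; the wrist camera has in their place "mount" (4x4, takes a point from camera to tool coordinates, whose origin is the TCP and whose axes are the flange's). Camera axes: x right, y down, z forward; pixel columns grow to the right and rows downward; lengths in mm; the calibration is good to about 2 mm. A picture is of the moment at which its call begins: read the wrist's pose just before it. camera_info takes no time and is no camera call.
- ticket.close_job(): hands the job in; it is judged then, once.
The state is a dict: "t": time; "joint_pos": joint angles; "qd": joint speeds; "joint_torque": joint torques, N m; "tcp_pos": TCP position; "ee_rot": TCP orientation; "contact_force": force on the tool from outside, world axes, zero at the start; "ft_torque": the same for the moment, N m; "finger_gap": opening from 0.0 (shut) to 1.0 (fully open); "grip_force": force on a finger pad.
Only numpy, scipy, OpenCV 4.12 (cv2) and the standard library are available. Lean on these libraries where they do the work, as an engineer would, in place of code of your own. Each camera call takes 0.05 s, during which the arm holds its last target. There are 200 camera calls.

### The job

Take the hooked pick from its stand, hook it into the eye of the orange spring clip on the belt drive's axle and pull the clip straight up out of its groove; the pick's wire is bent out of true, so feel your way and never load the clip or the drive with more than about 10 N. Carry the clip on the pick to the white tray and let it slip off there, then hang the pick back upright in its stand. Do not touch the clip with the gripper, and leave the other things alone.

Things in the scene. Friction and masses are not known exactly. Their poses are not given: they have to be found in the camera images.
- clip_eye (a point): Centre of the pull eye of the orange clip, a window 12 mm wide (y) and 7 mm high (z), open along x. Axes: x level along the axle from its free end inwards, z up while seated. The clip is 4 mm thick (x), 22 mm wide. The bar over the eye lies at z +3.5 to +8.5 mm; the seat bar under it at -3.5 to -10.5 mm, then the legs, lowest point -26 mm.
- groove (a point): Centre of the clip groove in the axle, 52 mm above the worktop. x along the level axle from its free end to the pulley, z up. Groove 6 mm long, axle there 14 mm in diameter; end collar in front (5 mm long) and brass sleeve behind (to x = 30 mm) are 26 mm in diameter, so the eye window of the seated clip, which starts 14 mm above this point, is free in front and behind.
- pick_grip (a point): Middle of the pick's green handle, half-way up. Handle 20 (x) x 16 (y) x 44 mm (z, up); below it a steel flange 28 x 28 x 5 mm, underside 28 mm under this point; above it a black cap 23 x 19 mm, top 24 mm over this point. Grip it firmly by the flat y sides, from above. Pick 70 to 130 g.
- stand_home (a point): Where the handle's middle stands when the pick hangs in its fixed grey stand, 118 mm above the worktop. x: from the fork's open end to its back, z up. The flange rests on two tines (tops at 90 mm); wire and hook hang in the slot between them, 12 mm wide (y), open at the front and reaching back to x = +34 mm: the pick, hook to +x, goes straight up out of it and straight down into it.
- tray_floor (a point): Centre of the inner floor of the fixed shallow white tray, 4 mm above the worktop. The tray measures 140 mm (x) by 150 mm (y) outside, walls 4 mm thick, rim 14 mm above the worktop.
- drive: The fixed belt drive: aluminium base plate 118 x 90 x 12 mm (x -19 to 99 mm), black pulley of 54 mm diameter (x 30 to 48 mm), blue bearing block (x 57 to 83 mm, 66 mm wide, top 89 mm above the worktop). Origin on the worktop under the groove, axes as groove.
- clip: The orange spring clip, about 28 g; origin on the axle's axis, 17.5 mm below clip_eye, same axes. Its two sprung legs have round lips that grip under the axle from both sides; it springs out of the groove when pulled straight up with about 4 to 7 N. It is smooth: it slides off the hook when the foot is tipped down 20 degrees or more. It has 1 mm of play along the axle either way.
- pick: The hooked pick; origin: middle of the flange's underside, z up, hook towards +x. A steel wire 4 mm thick hangs straight down from here and ends in a right-angled flat foot, 4 x 4 mm thick, reaching 18 mm along +x and rising 0.9 mm. The foot's centre line is nominally 56 mm below the origin, but the wire is bent: up to 10 mm higher or lower, differently each time. It is polished; it keeps its shape up to 30 N.
- reagent: Bystander: brown reagent bottle with white cap, 45 mm diameter, 78 mm tall; origin under its base.
- timer: Bystander: white lab timer, 24 x 68 x 60 mm; origin under its base.
- tape: Bystander: yellow tape roll lying flat, 62 mm diameter, 18 mm high; origin under its base.
- tube_block: Bystander: green block with eight small capped tubes, 52 x 116 x 32 mm; origin under its base.

How it is judged (in metres and radians):
On the way, in this order (a step that is already met when the one before it is completed fails the run):
1. the clip, hanging on the pick, is up out of its groove (z of clip in the frame of groove above 0.03 m and contact force between pick and clip above 0.05 N), for 0.2 s.
2. the clip lies in the tray, free of the pick (x of clip_eye in the frame of tray_floor between -0.07 and 0.07 m and y of clip_eye in the frame of tray_floor between -0.075 and 0.075 m and height (world z) of clip_eye below 0.03 m and contact force between pick and clip below 0.02 N and linear speed of clip below 0.03 m/s), for 0.2 s.
At the end, for the whole second after the job is handed in: The clip is at rest in the white tray (its eye within the tray's outline and less than 30 mm above the worktop), and the pick hangs at rest in its stand, upright within 0.1 rad, within 12 mm sideways and 4 mm in height of its home (x of clip_eye in the frame of tray_floor between -0.07 and 0.07 m and y of clip_eye in the frame of tray_floor between -0.075 and 0.075 m and height (world z) of clip_eye below 0.03 m and linear speed of each of clip, pick below 0.03 m/s and horizontal distance between pick_grip and stand_home below 0.012 m and z of pick_grip in the frame of stand_home between -0.004 and 0.004 m and angle between pick's own z axis and vertical below 0.1 rad); the robot touches nothing.
It fails at once if the gripper or arm touches the clip (contact force between any of the fingers, the arm and clip above 0.3 N).
It fails at once if the pick strains the clip with more than 12 N (contact force between pick and clip above 12 N).
It fails at once if the pick presses the drive with more than 12 N (contact force between pick and drive above 12 N).
It fails at once if the gripper or arm presses the drive with more than 5 N (contact force between any of the fingers, the arm and drive above 5 N).
It fails at once if a bystander is shifted more than 15 mm or tipped (distance of any of reagent, timer, tape, tube_block from where it was at the start of the episode above 0.015 m or angle between any of reagent, timer's own z axis and vertical above 0.3 rad).
It also fails if it takes over 72 s, if anything falls off the work surface, if the arm or the gripper's body presses on something with over 40 N, if the wrist force passes 120 N, or if a joint passes its speed limit or range.

## Working session

There is one attempt and no reset: what is moved stays moved. The work goes in short steps, Python scripts to look and compute and a shell command to move; the robot and the scene stay as the last step left them, time stands still between calls to the robot, and variables do not carry over. Pictures are saved under pics/ and viewed, at most 10 in all, crops included, and the job is handed in when it is done.

```bash
ls; mkdir -p pics; cat > h.py <<'E'
import numpy as np,cv2,json
from scipy.spatial.transform import Rotation as R
from rig import robot,vision,ticket
def Rm(q): return R.from_quat([q[1],q[2],q[3],q[0]]).as_matrix()
def cam(name):
    s=robot.read_state(); p,d=vision.camera(name); i=vision.camera_info(name)
    K=np.array(i["intrinsics"])
    if name=="wrist":
        M=np.array(i["mount"]); T=np.eye(4); T[:3,:3]=Rm(s["ee_rot"]); T[:3,3]=s["tcp_pos"]; W=T@M
        o,r=W[:3,3],W[:3,:3]
    else: 
        o=np.array(i["xyz"],float); r=np.array(i["rotation"],float)
        if r.shape!=(3,3): r=Rm(r)
    return p,d,K,i["k1"],o,r
def slopes(uv,K,k1):
    return cv2.undistortPoints(np.array(uv,float).reshape(-1,1,2),K,np.array([k1,0,0,0,0.])).reshape(-1,2)
def ray(uv,c):
    p,d,K,k1,o,r=c; s=slopes(uv,K,k1); return o,(r@np.c_[s,np.ones(len(s))].T).T
def onz(uv,c,z):
    o,v=ray(uv,c); return o+v*((z-o[2])/v[:,2])[:,None]
def cloud(c):
    p,d,K,k1,o,r=c; h,w=d.shape
    u,v=np.meshgrid(np.arange(w),np.arange(h)); s=slopes(np.stack([u,v],-1).reshape(-1,2),K,k1)
    P=np.c_[s,np.ones(len(s))]*d.reshape(-1,1); return (P@r.T+o).reshape(h,w,3)
def save(n,p): cv2.imwrite("pics/"+n,cv2.cvtColor(np.ascontiguousarray(p),cv2.COLOR_RGB2BGR))
E
python3 - <<'E'
from h import *
import pickle
print(robot.read_state(), robot.pinch_z)
for n in ("scene","top"):
    c=cam(n); save(n+"0.png",c[0]); pickle.dump(c,open(n+".pkl","wb")); print(n,c[4],c[5].round(3).tolist(),c[2].tolist(),c[3])
print(vision.camera_info("wrist"))
E
```

```text
pics
{'t': 0.0, 'joint_pos': array([-1.23968039,  0.31175313,  0.01398224,  1.51310168, -0.00442537,
        1.31923962, -0.02722012]), 'qd': array([-6.93597095e-04,  8.50540900e-04,  9.96546887e-04,  6.90548527e-04,
        7.26016983e-04, -2.22103315e-03,  8.36333222e-05]), 'joint_torque': array([-4.74824378e-05, -3.79920387e+01,  1.46012823e-01, -2.30595803e+01,
        1.21150134e-02,  1.35833194e-02, -1.57519889e-05]), 'tcp_pos': array([200.02941613, 511.5131836 , 230.1880036 ]), 'ee_rot': array([-1.93198024e-04,  1.85300962e-01,  9.82681040e-01, -1.22022907e-03]), 'contact_force': array([-0.08186468, -0.69994662,  0.15654726]), 'ft_torque': array([-0.0352689 ,  0.00372687, -0.00344063]), 'grip_force': 0.0, 'finger_gap': 1.0048692462335425} 18.700000000000003
scene [ -86.12260859 -484.14322572  946.63169645] [[0.57, -0.611, 0.549], [-0.821, -0.434, 0.37], [0.012, -0.662, -0.75]] [[430.0404325405062, 0.0, 314.26260384122935], [0.0, 430.0404325405062, 203.33418341206598], [0.0, 0.0, 1.0]] -0.05611953004300989
top [ 415.05333273  -86.11321914 1577.20571862] [[-0.008, -0.998, 0.068], [-1.0, 0.008, -0.005], [0.005, -0.068, -0.998]] [[482.97776721599666, 0.0, 320.500066271948], [0.0, 482.97776721599666, 192.59341655247692], [0.0, 0.0, 1.0]] -0.0877935502833507
{'intrinsics': array([[311.45477428,   0.        , 324.20420162],
       [  0.        , 311.45477428, 196.14843453],
       [  0.        ,   0.        ,   1.        ]]), 'k1': -0.059871951853385806, 'mount': array([[ 2.96073163e-04, -9.52793415e-01, -3.03619204e-01,
         7.71724550e+01],
       [ 9.99999908e-01,  3.76777862e-04, -2.07227768e-04,
        -5.24320477e-01],
       [ 3.11842248e-04, -3.03619115e-01,  9.52793438e-01,
        -1.42776186e+02],
       [ 0.00000000e+00,  0.00000000e+00,  0.00000000e+00,
         1.00000000e+00]])}
```

View pics/scene0.png

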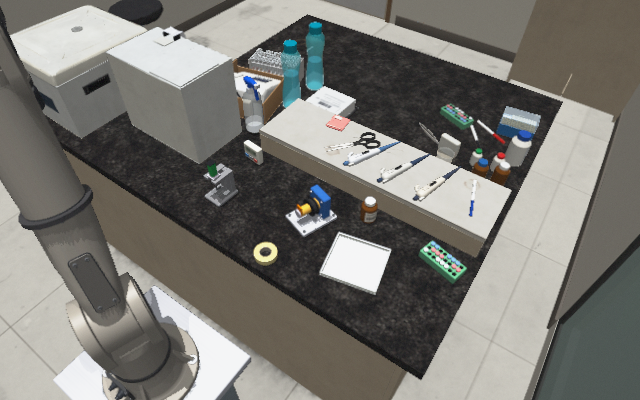

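View pics/top0.png

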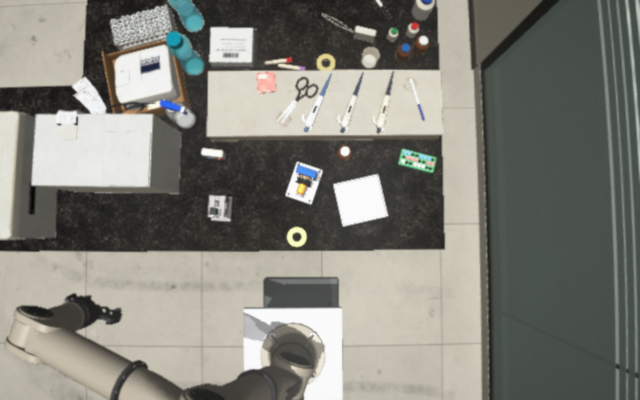

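The scene view shows the stand with its green pick at (218,185), the drive at (310,210), the tray at (356,263) and the tape at (265,253). In the top view the stand is at (220,208), the drive at (303,183) and the tray at (360,200).

```bash
python3 - <<'E'
from h import *
import pickle
for n,boxes in (("scene",dict(pick=(195,160,245,210),drive=(280,180,345,240),tray=(312,225,400,300))),("top",dict(pick=(200,190,240,225),drive=(280,155,330,210),tray=(325,168,395,232)))):
    c=pickle.load(open(n+".pkl","rb")); P=cloud(c); hsv=cv2.cvtColor(c[0],cv2.COLOR_RGB2HSV); H,S,V=[hsv[...,i].astype(int) for i in range(3)]
    masks=dict(green=(H>45)&(H<85)&(S>100)&(V>50),orange=(H>4)&(H<17)&(S>150)&(V>90),blue=(H>105)&(H<125)&(S>120),white=(S<25)&(V>200))
    def show(lbl,m,b):
        x0,y0,x1,y1=b; mm=np.zeros_like(m); mm[y0:y1,x0:x1]=m[y0:y1,x0:x1]
        q=P[mm]; v,u=np.nonzero(mm)
        if len(q): print(n,lbl,len(q),'px',u.mean().round(1),v.mean().round(1),'med',np.median(q,0).round(),'min',np.percentile(q,5,axis=0).round(),'max',np.percentile(q,95,axis=0).round())
        return mm
    show('pick',masks['green'],boxes['pick'])
    show('clip',masks['orange'],boxes['drive']); m=show('blue',masks['blue'],boxes['drive'])
    m=masks['blue']&(P[...,2]>84)&(P[...,2]<95); mm=show('bluetop',m,boxes['drive'])
    t=show('tray',masks['white'],boxes['tray'])
    v,u=np.nonzero(t); r=onz(np.c_[u,v],c,10)[:,:2].astype(np.float32); print('tray rect',cv2.minAreaRect(r))
    b=boxes['pick']; m=(P[...,2]>80)&(P[...,2]<96)&(S<60); mm=show('standtop',m,b); 
    if mm.sum()>5: print(cv2.minAreaRect(P[mm][:,:2].astype(np.float32)))
    b=boxes['drive']; m=(abs(P[...,2]-12)<5)&(S<60)&(V>130); mm=show('plate',m,b); v,u=np.nonzero(mm); print(cv2.minAreaRect(onz(np.c_[u,v],c,12)[:,:2].astype(np.float32)))
c=pickle.load(open("scene.pkl","rb"))[0]
a=np.hstack([cv2.resize(c[150:220,185:255],(400,400),interpolation=2),cv2.resize(c[175:245,275:345],(400,400),interpolation=2)]);save("crop1.png",a)
E
```

```text
scene pick 88 px 212.2 169.6 med [456. 222. 118.] min [450. 220. 100.] max [468. 232. 137.]
scene clip 21 px 299.0 207.8 med [519. -26.  64.] min [512. -39.  -2.] max [577.  22.  79.]
scene blue 366 px 321.4 199.3 med [576. -67.  80.] min [562. -84.   1.] max [656.  -9.  90.]
scene bluetop 159 px 320.3 193.5 med [581. -53.  88.] min [566. -80.  85.] max [596. -26.  91.]
scene tray 2505 px 355.5 261.9 med [ 498. -225.    4.] min [ 437. -292.    1.] max [ 562. -155.   13.]
tray rect ((492.1422424316406, -186.18936157226562), (142.13113403320312, 227.50228881835938), 11.332578659057617)
scene standtop 264 px 219.2 173.9 med [481. 217.  90.] min [444. 202.  83.] max [507. 249.  95.]
((475.6492919921875, 228.05908203125), (54.301544189453125, 70.18079376220703), 83.37477111816406)
scene plate 487 px 310.3 222.9 med [526. -59.  12.] min [ 497. -139.    9.] max [587.   6.  15.]
((533.2147827148438, -68.36883544921875), (103.567138671875, 157.68186950683594), 37.416744232177734)
top clip 1 px 302.0 193.0 med [518. -36.  55.] min [518. -36.  55.] max [518. -36.  55.]
top blue 138 px 306.4 171.6 med [581. -50.  89.] min [568. -77.  84.] max [596. -25.  94.]
top bluetop 123 px 306.2 171.6 med [581. -49.  89.] min [568. -77.  85.] max [596. -25.  94.]
top tray 1952 px 360.0 199.8 med [ 497. -223.    5.] min [ 434. -291.   -1.] max [ 561. -155.   14.]
tray rect ((497.626953125, -222.972412109375), (138.94972229003906, 149.61984252929688), 12.33703899383545)
top standtop 241 px 217.2 204.8 med [483. 222.  90.] min [446. 205.  84.] max [508. 251.  95.]
((476.9642028808594, 228.27732849121094), (49.09024429321289, 66.48377227783203), 84.07868194580078)
top plate 473 px 303.1 185.8 med [537. -41.  12.] min [498. -87.   8.] max [609.   8.  16.]
((555.1226196289062, -40.37175369262695), (90.4292984008789, 119.04924774169922), 71.4054946899414)
```

View pics/crop1.png

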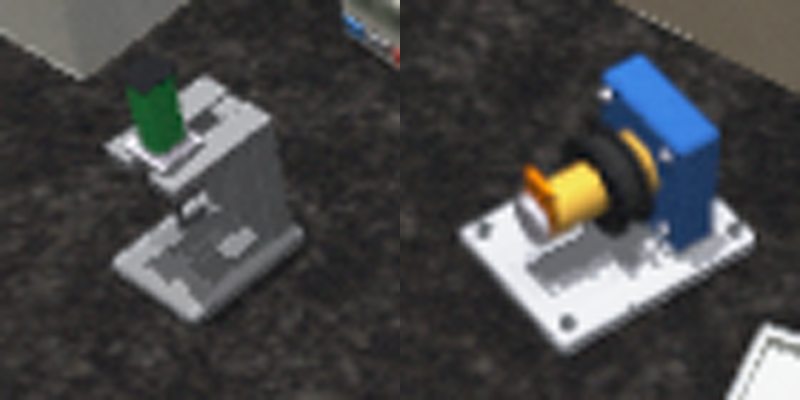

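```bash
cat >> h.py <<'E'
def go(xyz,yaw,pitch=0):
    """yaw (deg): heading of -tool x in world; pitch>0 tips foot (-tool x) down. prints offset in m / rotvec"""
    s=robot.read_state(); A=Rm(s["ee_rot"])
    B=R.from_euler('z',yaw,degrees=True).as_matrix()@R.from_euler('y',pitch,degrees=True).as_matrix()@np.diag([-1,1,-1.])
    print('t',round(s["t"],2),'tcp',s["tcp_pos"].round(1),'off',(A.T@(np.array(xyz)-s["tcp_pos"])/1000).round(4).tolist(),'rot',R.from_matrix(A.T@B).as_rotvec().round(4).tolist(),'F',s["contact_force"].round(2),'T',s["ft_torque"].round(3))
E
python3 -c "
from h import *
go((425,226,260),-6)"
```

```text
t 0.1 tcp [200.1 511.6 230.3] off [-0.3135, -0.1842, -0.0292] rot [-0.0021, -0.0002, -0.268] F [ 0.23  0.26 -0.16] T [ 0.04  -0.005 -0.059]
```

```bash
python3 -m inch '{"offset":[[-0.02,-0.012,-0.03],[-0.055,-0.03,-0.03],[-0.09,-0.053,-0.03],[-0.13,-0.076,-0.03],[-0.17,-0.1,-0.03],[-0.21,-0.123,-0.03],[-0.25,-0.147,-0.03],[-0.285,-0.167,-0.03],[-0.305,-0.179,-0.03],[-0.3135,-0.184,-0.029],[-0.3135,-0.184,-0.029],[-0.3135,-0.184,-0.029]],"delta_rot":[[0,0,-0.03],[0,0,-0.06],[0,0,-0.09],[0,0,-0.12],[0,0,-0.15],[0,0,-0.18],[0,0,-0.21],[0,0,-0.24],[0,0,-0.26],[0,0,-0.268],[0,0,-0.268],[0,0,-0.268]],"gripper":[1,1,1,1,1,1,1,1,1,1,1,1]}' 60
python3 - <<'E'
from h import *
import pickle
c=cam("wrist"); pickle.dump(c,open("w1.pkl","wb")); save("w1.png",c[0]); print(robot.read_state()["tcp_pos"])
P=cloud(c); hsv=cv2.cvtColor(c[0],cv2.COLOR_RGB2HSV); H,S,V=[hsv[...,i].astype(int) for i in range(3)]
for n,m in (("cap",(V<60)&(abs(P[...,2]-142)<5)),("flange/tine",(S<70)&(abs(P[...,2]-92)<6)),("green",(H>45)&(H<85)&(S>100)&(V>40)&(P[...,2]>95)&(P[...,2]<140))):
    m=m&(P[...,0]>410)&(P[...,0]<540)&(abs(P[...,1]-226)<60)
    q=P[m]; print(n,len(q),q.mean(0).round(1) if len(q) else '',cv2.minAreaRect(q[:,:2].astype(np.float32)) if len(q)>4 else '')
E
```

```text
t: 1.3
tcp_pos: [424.6, 227.2, 259.9]
ee_rot: [-0.001, 0.052, 0.999, 0.0]
contact_force: [-0.2, 0.6, -0.3]
finger_gap: 0.999
grip_force: 0.0
[424.36766358 227.80674899 260.00874559]
cap 119 [464.2 228.8 142.2] ((461.1797790527344, 229.4210205078125), (13.794187545776367, 19.86739730834961), 84.03055572509766)
flange/tine 1904 [477.1 228.2  90.8] ((478.6589660644531, 228.36976623535156), (50.18623352050781, 68.08036041259766), 86.01812744140625)
green 164 [453.  229.3 119.6] ((452.96954345703125, 229.46005249023438), (12.337540626525879, 1.330028772354126), 88.083740234375)
```

View pics/w1.png

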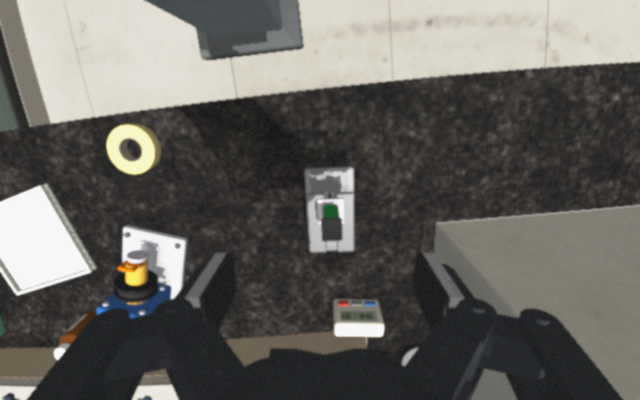

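The wrist view (world +x points down) shows the stand at (330,210) with the cap at (331,228), the drive at (140,270) and the timer at (358,317). Next I refine the cap position by casting rays onto its plane.

```bash
python3 - <<'E'
from h import *
import pickle
c=pickle.load(open("w1.pkl","rb")); p=c[0]
V=p.max(2); m=np.zeros(V.shape,bool); m[214:246,316:348]=V[214:246,316:348]<70
n,l,st,_=cv2.connectedComponentsWithStats(m.astype(np.uint8)); k=1+st[1:,4].argmax(); print(st[k])
v,u=np.nonzero(l==k)
q=onz(np.c_[u,v],c,142); print(q[:,:2].min(0),q[:,:2].max(0),q[:,:2].mean(0),cv2.minAreaRect(q[:,:2].astype(np.float32)))
P=cloud(c)
m=(abs(P[...,2]-90)<6)&(abs(P[...,0]-478)<50)&(abs(P[...,1]-228)<40)
v,u=np.nonzero(m); q=onz(np.c_[u,v],c,90)[:,:2].astype(np.float32); print(cv2.minAreaRect(q))
for r in range(205,256,4): print(r,' '.join(f"{int(x):3d}" for x in V[r,304:358:2]))
E
```

```text
[323 218  18  22 363]
[450.54148038 220.73932249] [471.6964781 236.8383503] [461.26614535 228.9956621 ] ((461.5704040527344, 229.37286376953125), (15.616968154907227, 20.740190505981445), 84.04000854492188)
((477.53790283203125, 228.3380889892578), (49.79806137084961, 69.45294952392578), 86.03498077392578)
205  33  83 169 202 201 173 120 153 155 127 102  93  91  90  94 104 141 229 246 245 218 205 207 205 190  96  43
209  33  81 168 199 198 176 123 155 153 118  87  87  88  87  89  88  94 186 245 245 219 204 205 205 189  97  42
213  40  78 160 196 198 194 141 152 161 121  90  88  87  84  88  87  91 148 241 245 219 203 205 206 188  97  39
217  43  62 143 194 198 193 147 146 157 114  75  71  73  73  71  72  75 100 210 242 219 204 205 205 189 102  51
221  43  54 124 188 197 200 195 203 192  81  65  63  64  58  64  63  65  64  89 214 220 203 201 204 186  96  51
225  48  50 124 190 194 198 197 202 181  86  63  66  62  64  62  63  62  65  76 155 200 202 201 199 186 104  71
229  49  54 121 185 196 195 195 197 176  93  61  61  63  60  62  59  61  59  70 151 198 200 200 200 183 108  63
233  44  53 108 179 194 194 196 194 186 108  60  59  60  59  56  58  61  60  66 146 194 198 198 199 182 105  61
237  44  50  87 169 192 193 194 195 186 110  59  58  54  57  57  59  56  57  65 145 196 195 196 196 181 111  69
241  46  47  69 151 191 194 194 195 194 166 142 133 160 161 163 159 150 152 173 187 194 196 197 195 182 104  51
245  57  53  82 164 192 194 195 193 193 195 185 169 192 197 195 195 173 170 192 192 195 194 194 194 178 106  53
249  53  50  69 151 188 189 193 194 193 192 185 161 167 166 167 163 151 164 186 186 185 187 187 185 170 102  63
253  59  56  50  59  75  83  81  69  64  69  69  50  39  44  47  46  38  46  52  48  45  48  53  47  39  43  54
```

```bash
python3 -c "
from h import *
go((462,229,102),-5)"
```

```text
t 1.35 tcp [424.4 227.8 260. ] off [-0.0375, 0.005, 0.158] rot [0.0002, -0.0011, -0.0157] F [ 0.31  0.64 -0.21] T [ 0.036 -0.052 -0.007]
```

```bash
python3 -m inch '{"offset":[[-0.02,0.003,0],[-0.0375,0.005,0.02],[-0.0375,0.005,0.06],[-0.0375,0.005,0.1],[-0.0375,0.005,0.135],[-0.0375,0.005,0.15],[-0.0375,0.005,0.158],[-0.0375,0.005,0.158],[-0.0375,0.005,0.158],[-0.0375,0.005,0.158],[-0.0375,0.005,0.158],[-0.0375,0.005,0.158]],"delta_rot":[[0,0,-0.016],[0,0,-0.016],[0,0,-0.016],[0,0,-0.016],[0,0,-0.016],[0,0,-0.016],[0,0,-0.016],[0,0,-0.016],[0,0,-0.016],[0,0,-0.016],[0,0,-0.016],[0,0,-0.016]],"gripper":[1,1,1,1,1,1,1,1,0.35,0.35,0.3,0.3]}' 90
python3 -c "
from h import *
go((462,229,102),-5)"
```

```text
t: 2.55
tcp_pos: [463.6, 228.0, 103.1]
ee_rot: [0.001, 0.044, 0.999, 0.0]
contact_force: [0.2, -0.2, 0.3]
finger_gap: 0.33
grip_force: 0.0
t 2.55 tcp [463.6 228.  103.1] off [0.0017, 0.0008, 0.0011] rot [0.001, 0.0013, -0.0015] F [ 0.15 -0.21  0.33] T [-0.071 -0.024 -0.068]
```

```bash
python3 -m inch '{"offset":[[0,0,0],[0,0,0],[0,0,0],[0,0,0],[0,0,0],[0,0,0]],"delta_rot":[[0,0,0],[0,0,0],[0,0,0],[0,0,0],[0,0,0],[0,0,0]],"gripper":[0.2,0.1,0,0,0,0]}' 90
python3 -c "
from h import *
go((462,229,102),-5)"
```

```text
t: 3.15
tcp_pos: [463.0, 227.7, 102.2]
ee_rot: [-0.0, 0.044, 0.999, -0.0]
contact_force: [0.1, -0.7, -1.4]
finger_gap: 0.175
grip_force: 87.9
t 3.15 tcp [463.  227.7 102.2] off [0.0011, 0.0012, 0.0002] rot [-0.0001, -0.0001, -0.0015] F [ 0.11 -0.73 -1.43] T [-0.014  0.009  0.015]
```

```bash
python3 -m inch '{"offset":[[0,0,-0.01],[0,0,-0.03],[0,0,-0.06],[0,0,-0.09],[0,0,-0.105],[0,0,-0.11],[0,0,-0.11]],"delta_rot":[[0,0,0],[0,0,0],[0,0,0],[0,0,0],[0,0,0],[0,0,0],[0,0,0]],"gripper":[0,0,0,0,0,0,0]}' 90
python3 - <<'E'
from h import *
go((479.3,-14.8,180),-18.6)
c=cam("scene"); save("s2.png",cv2.resize(c[0][110:230,150:310],(800,600),interpolation=2))
E
```

```text
t: 3.85
tcp_pos: [463.5, 227.9, 213.2]
ee_rot: [0.001, 0.044, 0.999, 0.001]
contact_force: [-0.6, -0.2, -1.6]
finger_gap: 0.176
grip_force: 88.0
t 3.85 tcp [463.5 227.9 213.2] off [-0.0372, -0.2404, 0.033] rot [0.0013, 0.0013, 0.2359] F [-0.56 -0.24 -1.63] T [ 0.036 -0.022  0.016]
```

View pics/s2.png

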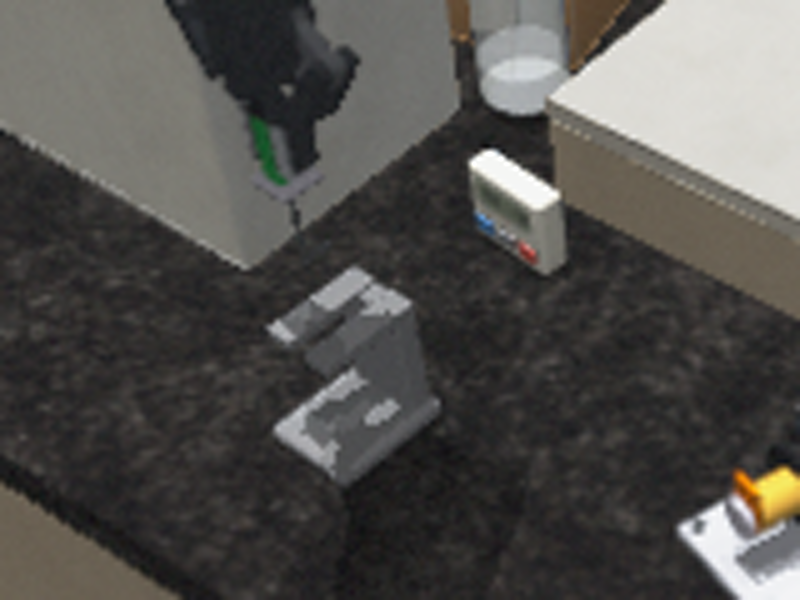

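The pick is out of the stand, held at about (275,165) in the crop, but its wire is hard to see against the dark top. I'm moving in front of the drive.

```bash
python3 -m inch '{"offset":[[-0.004,-0.015,0],[-0.01,-0.045,0],[-0.015,-0.085,0],[-0.02,-0.125,0],[-0.028,-0.165,0],[-0.033,-0.2,0],[-0.037,-0.225,0],[-0.037,-0.236,0],[-0.037,-0.2405,0],[-0.037,-0.2405,0],[-0.037,-0.2405,0.0]],"delta_rot":[[0,0,0.02],[0,0,0.05],[0,0,0.08],[0,0,0.11],[0,0,0.14],[0,0,0.17],[0,0,0.2],[0,0,0.22],[0,0,0.236],[0,0,0.236],[0,0,0.236]],"gripper":[0,0,0,0,0,0,0,0,0,0,0]}' 90
python3 - <<'E'
from h import *
import pickle
go((479.3,-14.8,180),-18.6)
c=cam("scene"); pickle.dump(c,open("s3.pkl","wb"));d=cam("wrist"); pickle.dump(d,open("w3.pkl","wb"))
a=cv2.resize(c[0][150:240,255:335],(533,600),interpolation=2); b=cv2.resize(d[0][130:400,180:460],(267,257)); A=np.zeros((600,800,3),np.uint8);A[:,:533]=a;A[:257,533:]=b
save("s3.png",A)
E
```

```text
t: 5.0
tcp_pos: [478.5, -13.2, 212.0]
ee_rot: [-0.0, 0.16, 0.987, 0.0]
contact_force: [-0.0, -0.0, -0.5]
finger_gap: 0.179
grip_force: 88.1
t 5.0 tcp [478.5 -13.2 212. ] off [-0.0013, -0.0013, 0.032] rot [0.0007, -0.001, 0.0029] F [-0.03 -0.03 -0.52] T [ 0.036  0.019 -0.017]
```

View pics/s3.png

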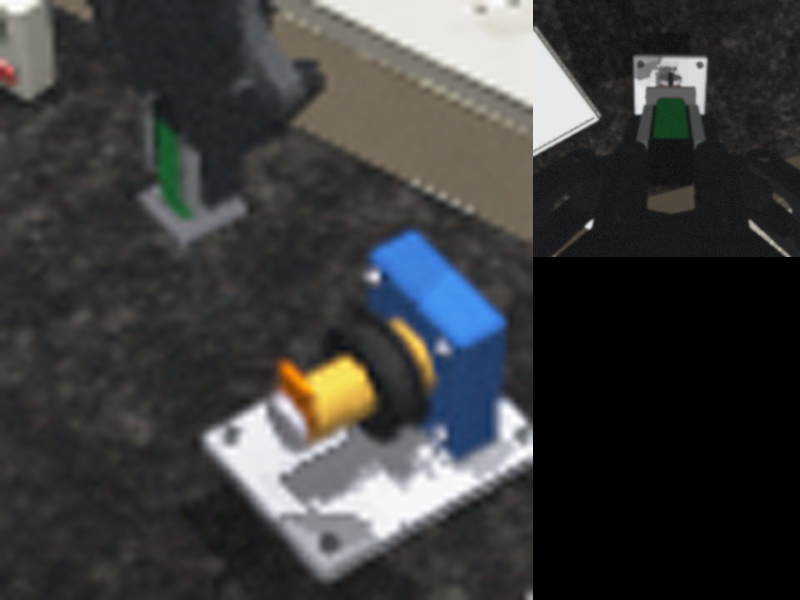

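The crop shows the wire faintly, running down from the flange to a foot with its corner near crop (200,305), which is image (285,196), and its tip to the right. The clip's top bar is at crop (293,372), image (299,206).

```bash
python3 - <<'E'
from h import *
import pickle
c=pickle.load(open("s3.pkl","rb")); P=cloud(c)
T=np.array([478.5,-13.2]); u=np.array([.948,-.319]); n=np.array([.319,.948])
x=(P[...,:2]-T)@u; y=(P[...,:2]-T)@n; z=P[...,2]
m=(abs(y)<25)&(abs(x)<35)&(z>105)&(z<215)
for a,b in zip(range(105,215,8),range(113,223,8)):
    k=m&(z>=a)&(z<b)
    if k.any(): print(a,k.sum(),'x',x[k].min().round(1),x[k].max().round(1),'y',y[k].min().round(1),y[k].max().round(1))
G=np.array([517.2,-27.6])
hsv=cv2.cvtColor(c[0],cv2.COLOR_RGB2HSV); H,S,V=[hsv[...,i].astype(int) for i in range(3)]
vv,uu=np.nonzero((H>4)&(H<15)&(S>180)&(V>120)); k=(uu>285)&(uu<310)&(vv>195)&(vv<220); uu,vv=uu[k],vv[k]
q=onz(np.c_[uu,vv],c,75)[:,:2]-G
for a,b,e,f,g in zip(uu,vv,(q@u).round(1),(q@n).round(1),P[vv,uu]): print(a,b,e,f,((g[:2]-G)@u).round(1),((g[:2]-G)@n).round(1),g[2].round(1))
for w,(cu,cv) in dict(corner=(285,195.8),tip=(290.5,194.3)).items():
    o,v=ray([(cu,cv)],c); v=v[0]; s=((T-o[:2])@n)/(v[:2]@n); p=o+v*s; print(w,'x',(p[:2]-T)@u,'z',p[2])
print(c[0][178:202,278:300].sum(2)//3)
E
```

```text
137 10 x -4.1 15.9 y -4.0 0.7
145 7 x -4.4 13.6 y -4.7 -0.1
153 4 x -4.5 -0.2 y -3.7 -2.3
161 4 x -4.7 -0.0 y -4.6 -2.3
169 2 x -4.6 -2.5 y -5.2 -2.1
177 2 x -3.9 -1.5 y -4.7 -1.0
185 1 x -3.9 -3.9 y -5.2 -5.2
193 3 x -6.2 10.6 y -14.9 -13.3
201 55 x -17.0 11.2 y -17.8 13.8
209 9 x -11.8 -6.6 y -15.5 2.9
297 204 1.9 11.4 39.6 67.3 -1.7
298 204 4.1 9.8 41.8 65.4 -1.4
299 205 4.2 5.3 41.4 59.8 -0.4
297 206 -2.2 5.5 -0.6 7.9 71.7
298 206 -0.0 3.9 -1.1 2.3 77.2
297 207 -4.3 2.6 -1.0 7.5 68.2
298 207 -2.1 1.0 0.7 5.1 69.3
299 209 -4.0 -6.3 0.3 -0.0 66.1
300 210 -3.9 -10.8 1.3 -3.2 64.2
301 213 -7.8 -20.9 -1.1 -11.3 61.2
corner x 0.5911034128249897 z 144.06346506718398
tip x 17.26513385579094 z 139.01422982286442
[[121  71  51  62  83 102  98  52  39  35  39  41  42  51  67  69  82  83
   67  64  58  48]
 [115  85  51  63  80 103  97  53  40  38  45  56  75  52  50  61  74  77
   61  58  63  49]
 [119  95  64  53  73 102 101  72  45  57  82  97 117  86  47  47  56  66
   59  57  49  46]
 [123 120 101  69  64  85 105 104  83  97 122 119 123 113  42  46  54  64
   62  54  49  49]
 [ 95 125 1
[... 1149 characters left out ...]
5  61  54  55  49  41  42  46
   49  47  48  56]
 [ 42  54  49  47  53  51  55  50  50  56  56  50  48  53  44  45  44  42
   44  41  49  55]
 [ 46  46  46  53  59  54  53  54  55  49  48  43  45  48  47  48  47  43
   44  40  38  38]
 [ 48  52  54  59  62  61  56  50  45  44  47  46  52  57  57  48  41  43
   51  55  42  39]
 [ 49  48  46  44  44  53  52  47  47  49  49  49  48  53  52  51  47  47
   50  52  46  42]
 [ 42  38  41  40  48  55  51  50  48  48  52  47  46  43  42  42  48  45
   45  44  40  38]
 [ 40  39  43  44  47  48  43  39  43  44  42  44  45  45  42  47  55  46
   40  45  41  47]
 [ 44  43  41  42  39  42  44  46  51  42  42  45  52  50  49  50  47  40
   33  41  51  66]]
```

```bash
python3 - <<'E'
from h import *
import pickle
c=pickle.load(open("s3.pkl","rb")); P=cloud(c)
T=np.array([478.5,-13.2]); u=np.array([.948,-.319]); n=np.array([.319,.948])
x=(P[...,:2]-T)@u; y=(P[...,:2]-T)@n; z=P[...,2]
k=(abs(y)<25)&(abs(x)<35)&(z>105)&(z<153)
for i in np.argsort(x[k]): print(*[a[k][i].round(1) for a in (x,y,z)])
G=np.array([517.2,-27.6]); x=(P[...,:2]-G)@u; y=(P[...,:2]-G)@n
print('sleeve/collar/clip')
for lo,hi in ((-10,-6),(-6,-2.5),(-2.5,2.5),(2.5,6),(6,12),(12,20),(20,28)):
    k=(x>lo)&(x<hi)&(abs(y)<20)&(z>45)
    X=np.c_[y[k],z[k]]; s=np.linalg.lstsq(np.c_[2*X,np.ones(len(X))],(X**2).sum(1),rcond=None)[0]; f=X[:,1].argmax()
    print(lo,len(X),'c',s[:2].round(1),'r',np.sqrt(s[2]+s[0]**2+s[1]**2).round(1),'ymin/max',X[:,0].min().round(1),X[:,0].max().round(1),'top',X[f].round(1))
k=(abs(y)<40)&(x>62)&(x<78)&(z>84); print('block y',y[k].min(),y[k].max(),y[k].mean())
E
```

```text
-4.4 -3.2 149.3
-4.1 -2.6 144.9
-2.1 -0.1 152.6
-2.1 -4.0 144.8
-1.2 -2.8 146.9
-0.8 -2.5 150.1
0.6 -4.7 147.5
1.0 -3.8 142.7
4.4 -3.3 143.8
5.9 -1.3 144.8
7.7 -2.8 141.2
8.2 -2.3 144.1
10.2 0.7 144.0
11.4 -1.9 141.8
11.5 -2.0 145.5
13.6 -3.5 145.6
15.9 -0.1 144.9
sleeve/collar/clip
-10 24 c [ -5.2 222.7] r 167.9 ymin/max -16.4 10.1 top [-16.2 406.4]
-6 14 c [-1.9 53.5] r 11.2 ymin/max -15.5 8.8 top [-0.8 65.3]
-2.5 29 c [-3.6 66.6] r 10.8 ymin/max -12.3 8.0 top [-5.4 79.6]
2.5 10 c [-4.4 58.1] r 9.0 ymin/max -15.4 7.6 top [-6.7 64.7]
6 17 c [-3.3 55.5] r 9.6 ymin/max -13.3 5.6 top [ 0.6 66.7]
12 24 c [-2.5 53.6] r 11.1 ymin/max -15.1 7.1 top [-1.3 66.8]
20 25 c [-2.4 53.7] r 11.2 ymin/max -14.4 5.3 top [-8.4 65.9]
block y -36.046485754797324 28.510712640447586 -4.3532727680349685
```

```bash
python3 -c "
from h import *
go((496.6,-20.7,142),-18.6)"
```

```text
t 5.1 tcp [478.6 -13.3 212.1] off [-0.0194, -0.0014, 0.0701] rot [0.0005, -0.0005, 0.0032] F [ 0.34 -0.14 -1.  ] T [-0.011 -0.041  0.019]
```

```bash
python3 -m inch '{"offset":[[-0.01,-0.001,0],[-0.0194,-0.0014,0.005],[-0.0194,-0.0014,0.02],[-0.0194,-0.0014,0.035],[-0.0194,-0.0014,0.05],[-0.0194,-0.0014,0.06],[-0.0194,-0.0014,0.067],[-0.0194,-0.0014,0.07],[-0.0194,-0.0014,0.07],[-0.0194,-0.0014,0.07]],"delta_rot":[[0,0,0.003],[0,0,0.003],[0,0,0.003],[0,0,0.003],[0,0,0.003],[0,0,0.003],[0,0,0.003],[0,0,0.003],[0,0,0.003],[0,0,0.003]],"gripper":[0,0,0,0,0,0,0,0,0,0]}' 90
python3 - <<'E'
from h import *
import pickle
go((496.6,-20.7,142),-18.6)
c=cam("scene"); P=cloud(c); pickle.dump(c,open("s4.pkl","wb"))
G=np.array([517.2,-27.6]);u=np.array([.948,-.319]); n=np.array([.319,.948]); x=(P[...,:2]-G)@u; y=(P[...,:2]-G)@n; z=P[...,2]
k=(abs(y)<14)&(x<5)&(x>-35)&(z>62)&(z<105)
for i in np.argsort(x[k]): print(*[a[k][i].round(1) for a in (x,y,z)],end=' | ')
save("s4.png",cv2.resize(c[0][170:230,270:340],(700,600),interpolation=2))
E
```

```text
t: 6.1
tcp_pos: [497.1, -22.6, 142.9]
ee_rot: [0.001, 0.163, 0.987, 0.0]
contact_force: [-0.4, -0.1, -0.3]
finger_gap: 0.179
grip_force: 88.1
t 6.1 tcp [497.1 -22.6 142.9] off [0.0011, 0.0016, 0.0008] rot [0.0004, 0.0012, -0.003] F [-0.39 -0.09 -0.35] T [-0.002 -0.056 -0.014]
-25.4 -5.0 88.4 | -24.6 -3.6 82.4 | -24.4 -3.8 90.6 | -23.9 -3.6 102.0 | -23.2 -2.1 92.2 | -23.0 -6.5 96.2 | -23.0 -1.9 95.9 | -22.9 -0.8 74.6 | -22.9 -0.6 70.2 | -22.9 -5.6 79.1 | -22.6 -5.1 74.3 | -22.4 -5.5 90.8 | -22.3 -5.0 86.3 | -22.0 -4.4 81.4 | -21.8 -4.9 97.9 | -21.6 -4.7 101.5 | -21.1 -7.7 79.8 | -17.5 -2.5 76.5 | -16.4 -5.5 74.5 | -14.1 -2.1 73.8 | -13.3 -5.6 76.6 | -10.4 -6.2 75.2 | -9.7 -0.5 73.4 | -9.6 -5.1 77.6 | -8.0 -7.5 78.8 | -7.8 -2.2 65.5 | -5.3 -3.3 64.8 | -2.9 -4.5 64.3 | -2.9 0.1 64.0 | -1.7 1.5 78.4 | -1.5 6.8 65.1 | -1.2 -6.8 65.3 | -1.2 -7.1 77.9 | -1.1 -2.0 64.8 | -1.1 7.0 76.9 | -0.9 -11.2 73.4 | -0.8 -10.9 68.8 | -0.8 7.8 67.8 | -0.7 7.8 71.8 | -0.5 -1.2 67.8 | -0.0 4.1 70.7 | 0.3 -9.3 62.5 | 0.5 0.1 74.1 | 0.5 -9.2 74.6 | 0.7 4.9 77.7 | 0.9 0.5 77.5 | 0.9 5.6 64.6 | 1.0 -3.7 64.9 | 1.3 -12.5 64.8 | 1.3 -3.5 76.8 | 1.7 -7.6 76.4 | 2.6 -1.4 65.8 | 3.1 4.0 64.5 |
```

View pics/s4.png

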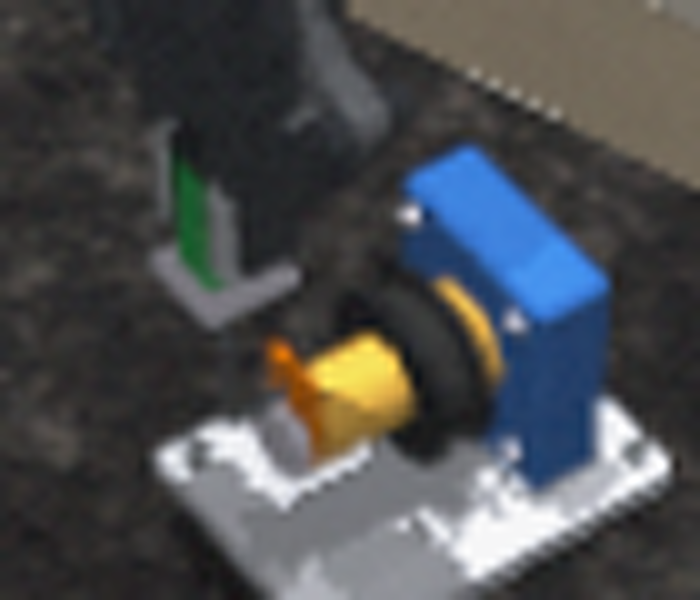

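The foot and clip show in one frame: the foot sits about 2 mm to −y of the eye's centre, its tip is about 8 mm in front of the clip, and it is around 75 mm high. I'll centre it and lower it onto the collar by feel.

```bash
python3 -m inch '{"offset":[[-0.0015,0.002,0],[-0.003,0.002,0.002],[-0.003,0.002,0.004],[-0.003,0.002,0.005],[-0.003,0.002,0.005],[-0.003,0.002,0.005]],"delta_rot":[[0,0,0],[0,0,0],[0,0,0],[0,0,0],[0,0,0],[0,0,0]],"gripper":[0,0,0,0,0,0]}' 90
python3 -m inch '{"offset":[[0,0,0.0005],[0,0,0.001],[0,0,0.001],[0,0,0.001]],"delta_rot":[[0,0,0],[0,0,0],[0,0,0],[0,0,0]],"gripper":[0,0,0,0]}' 90
python3 -m inch '{"offset":[[0,0,0.0005],[0,0,0.001],[0,0,0.001],[0,0,0.001]],"delta_rot":[[0,0,0],[0,0,0],[0,0,0],[0,0,0]],"gripper":[0,0,0,0]}' 90
```

```text
t: 6.75
tcp_pos: [500.0, -21.7, 137.2]
ee_rot: [-0.0, 0.163, 0.987, -0.0]
contact_force: [-0.5, 0.3, -1.5]
finger_gap: 0.179
grip_force: 88.1
t: 7.15
tcp_pos: [500.1, -21.6, 136.3]
ee_rot: [0.0, 0.163, 0.987, 0.0]
contact_force: [0.6, -0.2, -1.9]
finger_gap: 0.182
grip_force: 88.1
t: 7.55
tcp_pos: [500.1, -21.6, 135.3]
ee_rot: [0.0, 0.163, 0.987, 0.0]
contact_force: [-0.3, 0.2, -0.1]
finger_gap: 0.178
grip_force: 88.1
```

```bash
python3 -m inch '{"offset":[[0,0,0.0005],[0,0,0.0005],[0,0,0.0005]],"delta_rot":[[0,0,0],[0,0,0],[0,0,0]],"gripper":[0,0,0]}' 90 | egrep 'tcp|contact'
python3 -m inch '{"offset":[[0,0,0.0005],[0,0,0.0005],[0,0,0.0005]],"delta_rot":[[0,0,0],[0,0,0],[0,0,0]],"gripper":[0,0,0]}' 90 | egrep 'tcp|contact'
```

```text
tcp_pos: [500.2, -21.7, 135.1]
contact_force: [-0.6, -1.0, 2.4]
tcp_pos: [500.2, -21.7, 135.0]
contact_force: [-1.8, -0.2, 5.8]
```

```bash
python3 -m inch '{"offset":[[0,0,0.0005],[0,0,0.0005],[0,0,0.0005]],"delta_rot":[[0,0,0],[0,0,0],[0,0,0]],"gripper":[0,0,0]}' 90 | egrep 'tcp|contact'
```

```text
tcp_pos: [500.3, -21.7, 134.9]
contact_force: [-1.4, -0.2, 7.7]
```

Contact with the collar came at TCP z ≈ 135.1. I'll raise about 2.2 mm above that and feed the foot forward in steps.

```bash
python3 -m inch '{"offset":[[0,0,-0.002],[0,0,-0.0035],[0,0,-0.0035],[0,0,-0.0035]],"delta_rot":[[0,0,0],[0,0,0],[0,0,0],[0,0,0]],"gripper":[0,0,0,0]}' 90 | egrep 'tcp|contact'
python3 -m inch '{"offset":[[-0.0005,0,0],[-0.001,0,0],[-0.0015,0,0],[-0.0015,0,0]],"delta_rot":[[0,0,0],[0,0,0],[0,0,0],[0,0,0]],"gripper":[0,0,0,0]}' 90| egrep 'tcp|contact'
python3 -m inch '{"offset":[[-0.0005,0,0],[-0.001,0,0],[-0.0015,0,0],[-0.0015,0,0]],"delta_rot":[[0,0,0],[0,0,0],[0,0,0],[0,0,0]],"gripper":[0,0,0,0]}' 90| egrep 'tcp|contact'
```

```text
tcp_pos: [499.9, -21.6, 137.0]
contact_force: [0.7, -0.4, -1.4]
tcp_pos: [501.5, -22.2, 137.2]
contact_force: [-0.4, -0.2, -1.2]
tcp_pos: [503.0, -22.7, 137.3]
contact_force: [0.4, 0.6, -0.9]
```

```bash
python3 -m inch '{"offset":[[-0.0005,0,0],[-0.001,0,0],[-0.0015,0,0],[-0.0015,0,0]],"delta_rot":[[0,0,0],[0,0,0],[0,0,0],[0,0,0]],"gripper":[0,0,0,0]}' 90| egrep 'tcp|contact'
```

```text
tcp_pos: [504.4, -23.1, 137.3]
contact_force: [-0.9, -0.1, -0.6]
```

```bash
python3 -m inch '{"offset":[[-0.0005,0,0],[-0.001,0,0],[-0.0015,0,0],[-0.002,0,0],[-0.002,0,0]],"delta_rot":[[0,0,0],[0,0,0],[0,0,0],[0,0,0],[0,0,0]],"gripper":[0,0,0,0,0]}' 90| egrep 'tcp|contact'
```

```text
tcp_pos: [506.3, -23.8, 137.3]
contact_force: [0.3, 1.0, -1.1]
```

```bash
python3 -m inch '{"offset":[[-0.0005,0,0],[-0.001,0,0],[-0.0015,0,0],[-0.002,0,0],[-0.002,0,0]],"delta_rot":[[0,0,0],[0,0,0],[0,0,0],[0,0,0],[0,0,0]],"gripper":[0,0,0,0,0]}' 90| egrep 'tcp|contact'
```

```text
tcp_pos: [508.2, -24.4, 137.3]
contact_force: [0.3, -0.0, -1.4]
```

```bash
python3 -m inch '{"offset":[[-0.0005,0,0],[-0.001,0,0],[-0.0015,0,0],[-0.002,0,0],[-0.002,0,0]],"delta_rot":[[0,0,0],[0,0,0],[0,0,0],[0,0,0],[0,0,0]],"gripper":[0,0,0,0,0]}' 90| egrep 'tcp|contact'
python3 - <<'E'
from h import *
c=cam("scene"); P=cloud(c)
go((500,0,0),-18.6)
G=np.array([517.2,-27.6]);u=np.array([.948,-.319]); n=np.array([.319,.948]); x=(P[...,:2]-G)@u; y=(P[...,:2]-G)@n; z=P[...,2]
k=(abs(y)<14)&(x<15)&(x>-35)&(z>64)&(z<95)
for i in np.argsort(x[k]): print(*[a[k][i].round(1) for a in (x,y,z)],end=' | ')
E
```

```text
tcp_pos: [510.1, -25.1, 137.3]
contact_force: [-0.4, -0.9, -1.9]
t 11.6 tcp [510.  -25.  137.3] off [0.0176, 0.0205, 0.1373] rot [-0.0, 0.0001, -0.0031] F [ 0.07 -0.58 -0.9 ] T [ 0.04   0.025 -0.005]
-11.8 -3.7 81.9 | -11.7 -3.9 90.1 | -11.5 -3.7 93.8 | -11.5 -2.9 72.8 | -11.0 -2.3 76.0 | -10.9 -2.5 84.2 | -10.1 -0.7 65.6 | -9.7 -1.2 94.4 | -8.8 -3.6 67.4 | -8.0 -2.7 74.3 | -7.8 -2.2 69.6 | -6.8 -1.0 76.0 | -5.7 -4.0 69.9 | -5.5 -3.6 65.2 | -3.3 -0.5 69.1 | -3.1 -4.8 64.6 | -2.8 -13.9 73.1 | -2.0 -12.6 67.2 | -1.9 -12.7 79.6 | -1.6 -2.9 74.3 | -1.6 -3.0 78.3 | -1.5 -7.2 65.8 | -1.5 -2.6 69.8 | -1.3 6.8 77.3 | -0.8 -6.4 77.0 | -0.6 3.1 76.1 | -0.2 -10.2 72.0 | -0.1 4.0 66.8 | -0.1 3.9 71.0 | -0.1 8.8 66.4 | 0.3 9.2 69.9 | 0.6 4.7 77.9 | 0.8 -4.0 65.3 | 1.0 -4.0 77.6 | 1.6 1.5 76.1 | 1.8 -2.6 67.5 | 1.9 -7.2 75.9 | 5.1 -7.3 65.5 | 6.7 -0.4 70.4 | 7.4 -8.6 65.1 | 9.3 -1.4 65.4 | 10.0 -5.0 64.1 | 11.3 1.5 65.5 | 13.5 -0.1 65.4 |
```

The foot is through the eye: wire at x ≈ −11, tip at about +7 behind the clip. Pulling up slowly.

```bash
python3 -m inch '{"offset":[[0,0,-0.0005],[0,0,-0.001],[0,0,-0.0015],[0,0,-0.002],[0,0,-0.002]],"delta_rot":[[0,0,0],[0,0,0],[0,0,0],[0,0,0],[0,0,0]],"gripper":[0,0,0,0,0]}' 90| egrep 'tcp|contact'
```

```text
tcp_pos: [510.0, -25.0, 139.3]
contact_force: [0.2, -0.1, -2.6]
```

```bash
python3 -m inch '{"offset":[[0,0,-0.0005],[0,0,-0.0008],[0,0,-0.0008]],"delta_rot":[[0,0,0],[0,0,0],[0,0,0]],"gripper":[0,0,0]}' 90| egrep 'tcp|contact'
```

```text
tcp_pos: [509.5, -24.9, 139.6]
contact_force: [-0.6, 0.2, -4.7]
```

```bash
python3 -m inch '{"offset":[[0,0,-0.0005],[0,0,-0.0005]],"delta_rot":[[0,0,0],[0,0,0]],"gripper":[0,0]}' 90| egrep 'tcp|contact'
```

```text
tcp_pos: [509.5, -24.9, 140.1]
contact_force: [0.5, 0.5, -5.6]
```

```bash
python3 -m inch '{"offset":[[0,0,-0.0005],[0,0,-0.0005]],"delta_rot":[[0,0,0],[0,0,0]],"gripper":[0,0]}' 90| egrep 'tcp|contact'
```

```text
tcp_pos: [509.6, -25.0, 140.8]
contact_force: [-0.5, -0.4, -6.2]
```

```bash
python3 -m inch '{"offset":[[0,0,-0.0005],[0,0,-0.0005]],"delta_rot":[[0,0,0],[0,0,0]],"gripper":[0,0]}' 90| egrep 'tcp|contact'
```

```text
tcp_pos: [509.8, -24.9, 141.5]
contact_force: [-0.3, 1.2, -5.2]
```

```bash
python3 -m inch '{"offset":[[0,0,-0.0005],[0,0,-0.0005]],"delta_rot":[[0,0,0],[0,0,0]],"gripper":[0,0]}' 90| egrep 'tcp|contact'
```

```text
tcp_pos: [509.9, -25.0, 142.1]
contact_force: [-0.3, 0.2, -6.3]
```

```bash
python3 -m inch '{"offset":[[0,0,-0.0005],[0,0,-0.001],[0,0,-0.0015],[0,0,-0.002]],"delta_rot":[[0,0,0],[0,0,0],[0,0,0],[0,0,0]],"gripper":[0,0,0,0]}' 90| egrep 'tcp|contact'
```

```text
tcp_pos: [510.2, -25.1, 144.4]
contact_force: [0.2, -0.4, -5.3]
```

```bash
python3 -m inch '{"offset":[[0,0,-0.0005],[0,0,-0.001],[0,0,-0.0015],[0,0,-0.002]],"delta_rot":[[0,0,0],[0,0,0],[0,0,0],[0,0,0]],"gripper":[0,0,0,0]}' 90| egrep 'tcp|contact'
```

```text
tcp_pos: [510.6, -25.1, 146.7]
contact_force: [1.0, -0.1, -2.3]
```

```bash
python3 -m inch '{"offset":[[0,0,-0.0005],[0,0,-0.001],[0,0,-0.0015],[0,0,-0.002]],"delta_rot":[[0,0,0],[0,0,0],[0,0,0],[0,0,0]],"gripper":[0,0,0,0]}' 90| egrep 'tcp|contact'
```

```text
tcp_pos: [510.6, -25.1, 148.7]
contact_force: [-0.3, -0.1, 2.2]
```

```bash
python3 -m inch '{"offset":[[0,0,-0.001],[0,0,-0.002],[0,0,-0.003],[0,0,-0.004],[0,0,-0.005],[0,0,-0.006],[0,0,-0.008],[0,0,-0.01],[0,0,-0.013],[0,0,-0.016],[0,0,-0.018],[0,0,-0.018]],"delta_rot":[[0,0,0],[0,0,0],[0,0,0],[0,0,0],[0,0,0],[0,0,0],[0,0,0],[0,0,0],[0,0,0],[0,0,0],[0,0,0],[0,0,0]],"gripper":[0,0,0,0,0,0,0,0,0,0,0,0]}' 90| egrep 'tcp|contact'
python3 - <<'E'
from h import *
c=cam("scene"); P=cloud(c); hsv=cv2.cvtColor(c[0],cv2.COLOR_RGB2HSV); H,S,V=[hsv[...,i].astype(int) for i in range(3)]
go((510,-25,200),-18.6)
G=np.array([517.2,-27.6]);u=np.array([.948,-.319]); n=np.array([.319,.948]); x=(P[...,:2]-G)@u; y=(P[...,:2]-G)@n; z=P[...,2]
k=(abs(y)<30)&(x<25)&(x>-35)&(z>50)&(z<125)&(H>3)&(H<16)&(S>150)&(V>80)
for i in np.argsort(z[k]): print(*[a[k][i].round(1) for a in (x,y,z)],end=' | ')
E
```

```text
tcp_pos: [510.3, -25.1, 166.6]
contact_force: [0.3, 0.5, -0.1]
t 15.65 tcp [510.1 -25.  166.3] off [0.0001, -0.0, -0.0337] rot [0.0002, 0.0004, -0.0031] F [-0.52 -0.4  -1.09] T [-0.021 -0.     0.038]
-2.9 4.6 72.2 | -1.7 6.3 74.0 | -4.5 6.9 75.3 | -8.4 -12.7 79.9 | -2.7 4.7 80.1 | -6.6 -10.2 80.4 | -5.2 5.7 80.9 | -4.3 7.0 83.2 | -6.4 -10.0 84.2 | -6.1 -5.0 87.3 | -5.9 -0.2 90.9 | -6.5 -5.7 92.2 | -4.5 -2.8 92.3 | -7.1 -11.2 93.8 | -6.7 -10.7 97.1 | -6.3 -10.3 100.4 | -6.6 -1.6 100.5 | -5.8 -0.4 102.9 | -3.7 -6.5 103.1 | -2.6 4.0 104.7 | -8.9 -9.4 105.3 | -5.0 -4.0 105.6 | -7.1 -11.6 106.1 | -5.5 -0.2 106.4 | -3.5 -1.9 106.7 | -7.6 -7.7 106.8 |
```

The clip hangs on the foot close to the wire, 7 mm clear of the collar. I'm lifting further with a slight foot-up tilt, then carrying it.

```bash
python3 -c "
from h import *
go((510,-25,215),-18.8,-6); go((486,-219,215),-18.8,-6)"
```

```text
t 15.65 tcp [510.1 -25.  166.3] off [0.0001, -0.0, -0.0487] rot [0.0002, -0.1043, 0.0004] F [-0.52 -0.4  -1.09] T [-0.021 -0.     0.038]
t 15.65 tcp [510.1 -25.  166.3] off [-0.0396, -0.1914, -0.0487] rot [0.0002, -0.1043, 0.0004] F [-0.52 -0.4  -1.09] T [-0.021 -0.     0.038]
```

```bash
python3 -m inch '{"offset":[[0,0,-0.004],[0,0,-0.01],[0,0,-0.018],[0,0,-0.026],[0,0,-0.034],[0,0,-0.041],[0,0,-0.046],[0,0,-0.0487],[0,0,-0.0487],[0,0,-0.0487]],"delta_rot":[[0,0,0],[0,-0.01,0],[0,-0.03,0],[0,-0.045,0],[0,-0.06,0],[0,-0.075,0],[0,-0.09,0],[0,-0.1,0],[0,-0.104,0],[0,-0.104,0]],"gripper":[0,0,0,0,0,0,0,0,0,0]}' 90| egrep 'tcp|contact'
python3 -c "
from h import *
go((486,-219,215),-18.8,-6)"
```

```text
tcp_pos: [509.7, -24.9, 214.6]
contact_force: [0.1, 0.6, -1.8]
t 16.65 tcp [509.7 -24.9 214.6] off [-0.0398, -0.1914, 0.0037] rot [0.0, -0.0011, 0.0006] F [ 0.12  0.58 -1.77] T [0.066 0.166 0.04 ]
```

```bash
python3 -m inch '{"offset":[[-0.001,-0.004,0],[-0.003,-0.014,0],[-0.006,-0.03,0.001],[-0.011,-0.053,0.001],[-0.016,-0.078,0.0015],[-0.021,-0.103,0.002],[-0.027,-0.128,0.0025],[-0.032,-0.152,0.003],[-0.036,-0.172,0.0035],[-0.038,-0.184,0.0037],[-0.0398,-0.19,0.0037],[-0.0398,-0.1914,0.0037]],"delta_rot":[[0,0,0],[0,0,0],[0,0,0],[0,0,0],[0,0,0],[0,0,0],[0,0,0],[0,0,0],[0,0,0],[0,0,0],[0,0,0],[0,0,0]],"gripper":[0,0,0,0,0,0,0,0,0,0,0,0]}' 90| egrep 'tcp|contact'
python3 - <<'E'
from h import *
go((486,-219,106),-18.8,-6)
c=cam("scene"); save("s5.png",cv2.resize(c[0][190:310,280:420],(700,600),interpolation=2))
E
```

```text
tcp_pos: [485.7, -220.6, 215.2]
contact_force: [0.5, 1.0, -2.0]
t 17.85 tcp [ 485.7 -220.6  215.2] off [0.0116, 0.0017, 0.1085] rot [-0.0008, -0.0008, -0.0019] F [ 0.5   0.98 -2.04] T [0.074 0.123 0.047]
```

View pics/s5.png

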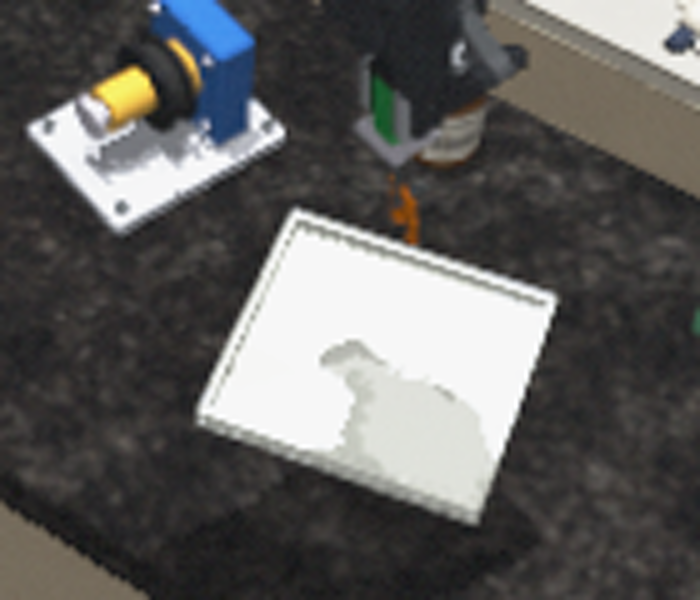

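The clip, at crop (402,210), still hangs on the pick above the tray. Lowering.

```bash
python3 -m inch '{"offset":[[0,0.001,0.004],[0.001,0.0017,0.013],[0.003,0.0017,0.026],[0.004,0.0017,0.04],[0.006,0.0017,0.055],[0.0075,0.0017,0.07],[0.009,0.0017,0.084],[0.01,0.0017,0.096],[0.011,0.0017,0.104],[0.0116,0.0017,0.107],[0.0116,0.0017,0.1085],[0.0116,0.0017,0.1085]],"delta_rot":[[0,0,0],[0,0,0],[0,0,0],[0,0,0],[0,0,0],[0,0,0],[0,0,0],[0,0,0],[0,0,0],[0,0,0],[0,0,0],[0,0,0]],"gripper":[0,0,0,0,0,0,0,0,0,0,0,0]}' 90| egrep 'tcp|contact'
python3 - <<'E'
from h import *
s=robot.read_state()["tcp_pos"]; u=np.array([.947,-.322,0])
f=lambda th:(9*np.cos(th)-67.5*np.sin(th),-9*np.sin(th)-67.5*np.cos(th))
a=f(np.radians(-6))
for d in (5,15,25,33):
    b=f(np.radians(d)); t=s+u*(a[0]-b[0])+np.array([0,0,a[1]-b[1]]); go(t,-18.8,d)
E
```

```text
tcp_pos: [486.8, -217.6, 106.4]
contact_force: [0.3, 0.3, -1.8]
t 19.1 tcp [ 486.8 -217.6  106.4] off [-0.013, -0.0, -0.0005] rot [-0.0001, 0.1921, 0.0004] F [ 0.32  0.3  -1.83] T [ 0.045  0.118 -0.029]
t 19.1 tcp [ 486.8 -217.6  106.4] off [-0.0248, -0.0, 0.0013] rot [-0.0001, 0.3666, 0.0004] F [ 0.32  0.3  -1.83] T [ 0.045  0.118 -0.029]
t 19.1 tcp [ 486.8 -217.6  106.4] off [-0.0361, -0.0, 0.005] rot [-0.0001, 0.5411, 0.0004] F [ 0.32  0.3  -1.83] T [ 0.045  0.118 -0.029]
t 19.1 tcp [ 486.8 -217.6  106.4] off [-0.0445, -0.0, 0.0094] rot [-0.0002, 0.6807, 0.0004] F [ 0.32  0.3  -1.83] T [ 0.045  0.118 -0.029]
```

```bash
python3 -m inch '{"offset":[[-0.0065,0,0],[-0.013,0,-0.0005],[-0.019,0,0.0005],[-0.0248,0,0.0013],[-0.0305,0,0.003],[-0.0361,0,0.005],[-0.0405,0,0.007],[-0.0445,0,0.0094],[-0.0445,0,0.0094],[-0.0445,0,0.0094],[-0.0445,0,0.0094]],"delta_rot":[[0,0.096,0],[0,0.192,0],[0,0.28,0],[0,0.367,0],[0,0.455,0],[0,0.541,0],[0,0.61,0],[0,0.681,0],[0,0.681,0],[0,0.681,0],[0,0.681,0]],"gripper":[0,0,0,0,0,0,0,0,0,0,0]}' 90| egrep 'tcp|contact'
python3 - <<'E'
from h import *
c=cam("scene"); P=cloud(c); hsv=cv2.cvtColor(c[0],cv2.COLOR_RGB2HSV); H,S,V=[hsv[...,i].astype(int) for i in range(3)]
go((486,-219,215),-18.8,0)
k=(abs(P[...,0]-498)<90)&(abs(P[...,1]+223)<90)&(P[...,2]<100)&(H>3)&(H<16)&(S>150)&(V>80); q=P[k]
print(len(q),q.min(0).round(),q.max(0).round(),q.mean(0).round())
save("s6.png",cv2.resize(c[0][190:310,290:410],(600,600),interpolation=2))
E
```

```text
tcp_pos: [529.5, -232.2, 102.8]
contact_force: [-0.1, -0.5, -0.2]
t 20.25 tcp [ 529.5 -232.1  103.2] off [0.0988, -0.0016, -0.0693] rot [-0.0001, -0.5737, 0.0001] F [-0.41  0.41 -0.02] T [-0.235 -0.607 -0.024]
31 [ 509. -245.    4.] [ 544. -220.   10.] [ 528. -233.    7.]
```

View pics/s6.png

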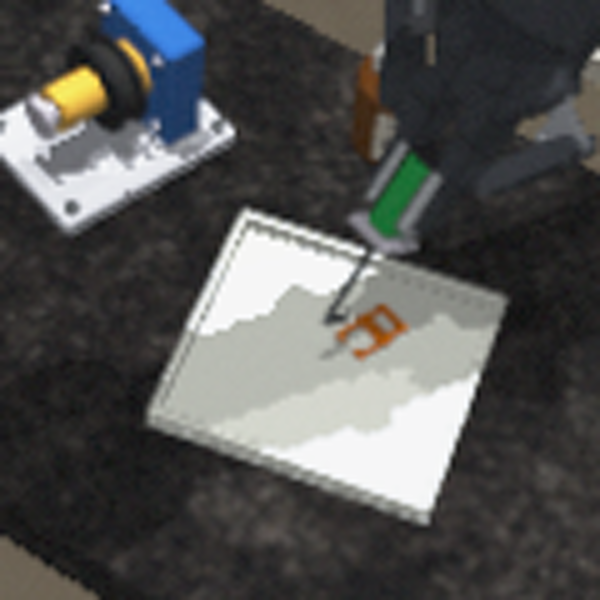

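The clip lies flat in the tray at crop (375,330), about (528,−233,7), with the pick free of it. Going straight up first, then back to the stand.

```bash
python3 -c "
from h import *
go((529.5,-232,180),-18.8,33); go((500,-222,225),-18.8,0)"
```

```text
t 20.25 tcp [ 529.5 -232.1  103.2] off [0.0417, 0.0001, -0.0645] rot [-0.0001, 0.0023, 0.0001] F [-0.41  0.41 -0.02] T [-0.235 -0.607 -0.024]
t 20.25 tcp [ 529.5 -232.1  103.2] off [0.0923, 0.0, -0.0854] rot [-0.0001, -0.5737, 0.0001] F [-0.41  0.41 -0.02] T [-0.235 -0.607 -0.024]
```

```bash
python3 -m inch '{"offset":[[0.008,0,-0.0125],[0.02,0,-0.032],[0.032,0,-0.05],[0.0417,0,-0.0645],[0.052,0,-0.07],[0.062,0,-0.074],[0.072,0,-0.078],[0.082,0,-0.082],[0.0923,0,-0.0854],[0.0923,0,-0.0854],[0.0923,0,-0.0854]],"delta_rot":[[0,0,0],[0,0,0],[0,0,0],[0,0,0],[0,-0.11,0],[0,-0.22,0],[0,-0.33,0],[0,-0.45,0],[0,-0.57,0],[0,-0.574,0],[0,-0.574,0]],"gripper":[0,0,0,0,0,0,0,0,0,0,0]}' 90| egrep 'tcp|contact'
python3 -c "
from h import *
go((463.2,227.9,215),-5)"
```

```text
tcp_pos: [499.1, -221.6, 225.8]
contact_force: [-0.1, 0.2, -0.9]
t 21.35 tcp [ 499.1 -221.6  225.8] off [0.1789, 0.4139, 0.0119] rot [0.0026, 0.0003, -0.2409] F [-0.14  0.16 -0.94] T [-0.018 -0.055 -0.019]
```

```bash
python3 -m inch '{"offset":[[0.006,0.014,0],[0.018,0.042,0],[0.034,0.08,0],[0.052,0.12,0],[0.07,0.162,0],[0.088,0.204,0],[0.106,0.246,0.004],[0.125,0.288,0.006],[0.143,0.33,0.009],[0.159,0.368,0.011],[0.172,0.398,0.012],[0.1789,0.4139,0.012]],"delta_rot":[[0,0,-0.01],[0,0,-0.02],[0,0,-0.04],[0,0,-0.06],[0,0,-0.08],[0,0,-0.1],[0,0,-0.13],[0,0,-0.16],[0,0,-0.19],[0,0,-0.21],[0,0,-0.23],[0,0,-0.241]],"gripper":[0,0,0,0,0,0,0,0,0,0,0,0]}' 90| egrep 'tcp|contact'
python3 -m inch '{"offset":[[0,0,0],[0,0,0]],"delta_rot":[[0,0,0],[0,0,0]],"gripper":[0,0]}' 90| egrep 'tcp|contact'
python3 - <<'E'
from h import *
go((463.2,227.9,102.2),-5)
c=cam("scene"); P=cloud(c); T=np.array([463.2,227.9]); a=np.radians(-5); u=np.array([np.cos(a),np.sin(a)]); n=np.array([-u[1],u[0]])
x=(P[...,:2]-T)@u; y=(P[...,:2]-T)@n; z=P[...,2]
k=(abs(y)<20)&(abs(x)<35)&(z>110)&(z<195)
for i in np.argsort(z[k]): print(*[q[k][i].round(1) for q in (x,y,z)],end=' | ')
k=(abs(y)<40)&(abs(x)<70)&(abs(z-90)<5); print(k.sum(),cv2.minAreaRect(np.c_[x[k],y[k]].astype(np.float32)))
E
```

```text
tcp_pos: [462.8, 233.0, 211.2]
contact_force: [-0.3, 0.4, -0.4]
tcp_pos: [464.7, 225.8, 211.7]
contact_force: [-0.8, 0.7, -0.7]
t 22.75 tcp [464.7 225.8 211.7] off [0.0014, 0.0021, 0.1095] rot [-0.0017, -0.0027, -0.0009] F [-0.77  0.66 -0.68] T [-0.082 -0.047  0.004]
15.9 -1.1 138.7 | 8.6 -1.5 140.3 | 2.8 -0.8 144.1 | 1.5 -6.5 144.7 | 4.0 -3.8 145.1 | 14.4 -4.3 145.4 | -0.7 -5.2 145.5 | 9.7 -5.6 145.7 | 12.2 -2.9 146.1 | -3.1 -4.1 146.6 | 6.6 -5.6 148.0 | -2.4 -4.0 149.7 | -3.1 -6.2 155.2 | -2.4 -1.4 155.5 | -1.3 -4.5 156.6 | -2.4 -2.6 159.9 | -0.8 -4.8 160.0 | 1.0 -3.1 161.4 | -2.6 -3.9 164.4 | -2.6 -4.9 168.6 | -1.1 -3.7 170.5 | -0.8 -4.4 174.2 | -3.5 -3.8 175.7 | 0.3 -3.7 176.6 | -2.5 -3.3 178.3 | -0.0 -1.6 182.7 | -2.9 -4.9 183.0 | -1.4 -4.7 189.0 | 289 ((13.729089736938477, 0.8560009002685547), (69.6749496459961, 54.899898529052734), 2.0976576805114746)
```

```bash
python3 -m inch '{"offset":[[0,0,0],[0,0,0],[0,0,0],[0,0,0]],"delta_rot":[[0,0,0],[0,0,0],[0,0,0],[0,0,0]],"gripper":[0,0,0,0]}' 90| egrep 'tcp|contact'
python3 -c "
from h import *
go((463.2,227.9,102.2),-5)"
```

```text
tcp_pos: [464.2, 226.9, 212.0]
contact_force: [-0.7, 0.4, -0.6]
t 23.2 tcp [464.2 226.9 212. ] off [0.0008, 0.0009, 0.1098] rot [0.0009, -0.0027, -0.0005] F [-0.74  0.43 -0.61] T [ 0.041  0.003 -0.036]
```

```bash
python3 -m inch '{"offset":[[0.001,0.001,0.003],[0.001,0.001,0.01],[0.001,0.001,0.02],[0.001,0.001,0.032],[0.001,0.001,0.044],[0.001,0.001,0.054],[0.001,0.001,0.06],[0.001,0.001,0.063],[0.001,0.001,0.063]],"delta_rot":[[0,0,0],[0,0,0],[0,0,0],[0,0,0],[0,0,0],[0,0,0],[0,0,0],[0,0,0],[0,0,0]],"gripper":[0,0,0,0,0,0,0,0,0]}' 90
python3 -c "
from h import *
go((463.2,227.9,102.7),-5)"
```

```text
t: 24.1
tcp_pos: [462.8, 228.4, 148.5]
ee_rot: [-0.002, 0.043, 0.999, 0.0]
contact_force: [0.7, 0.3, -0.4]
finger_gap: 0.176
grip_force: 88.9
t 24.1 tcp [462.8 228.4 148.5] off [-0.0006, -0.0005, 0.0458] rot [0.0003, -0.0034, 0.0005] F [ 0.65  0.34 -0.35] T [-0.004  0.017  0.037]
```

Inside the slot without contact; lowering the rest.

```bash
python3 -m inch '{"offset":[[0,0,0.005],[0,0,0.014],[0,0,0.024],[0,0,0.033],[0,0,0.039],[0,0,0.043],[0,0,0.044],[0,0,0.0445],[0,0,0.0445]],"delta_rot":[[0,0,0],[0,0,0],[0,0,0],[0,0,0],[0,0,0],[0,0,0],[0,0,0],[0,0,0],[0,0,0]],"gripper":[0,0,0,0,0,0,0,0,0]}' 90 | egrep 'tcp|contact'
```

```text
tcp_pos: [463.1, 228.7, 104.7]
contact_force: [0.7, 0.3, -1.3]
```

```bash
python3 -m inch '{"offset":[[0,0,0.0005],[0,0,0.001],[0,0,0.001],[0,0,0.001]],"delta_rot":[[0,0,0],[0,0,0],[0,0,0],[0,0,0]],"gripper":[0,0,0,0]}' 90 | egrep 'tcp|contact'
```

```text
tcp_pos: [462.8, 228.6, 103.4]
contact_force: [0.7, 0.1, -1.2]
```

```bash
python3 -m inch '{"offset":[[0,0,0.0005],[0,0,0.001],[0,0,0.001],[0,0,0.001]],"delta_rot":[[0,0,0],[0,0,0],[0,0,0],[0,0,0]],"gripper":[0,0,0,0]}' 90 | egrep 'tcp|contact'
```

```text
tcp_pos: [462.8, 228.6, 102.4]
contact_force: [-0.9, -0.2, -0.8]
```

```bash
python3 -m inch '{"offset":[[0,0,0.0004],[0,0,0.0007],[0,0,0.0007],[0,0,0.0007]],"delta_rot":[[0,0,0],[0,0,0],[0,0,0],[0,0,0]],"gripper":[0,0,0,0]}' 90 | egrep 'tcp|contact'
```

```text
tcp_pos: [462.9, 228.6, 102.1]
contact_force: [-2.1, -1.8, 3.5]
```

The flange rests on the tines. Releasing and withdrawing upward.

```bash
python3 -m inch '{"offset":[[0,0,0],[0,0,0],[0,0,0],[0,0,0],[0,0,0],[0,0,0],[0,0,0],[0,0,0],[0,0,0]],"delta_rot":[[0,0,0],[0,0,0],[0,0,0],[0,0,0],[0,0,0],[0,0,0],[0,0,0],[0,0,0],[0,0,0]],"gripper":[0.22,0.3,0.4,0.55,0.7,0.7,0.7,0.7,0.7]}' 20 | egrep 'tcp|contact|gap'
python3 -m inch '{"offset":[[0,0,-0.005],[0,0,-0.015],[0,0,-0.035],[0,0,-0.06],[0,0,-0.09],[0.01,0,-0.12],[0.02,0,-0.145],[0.03,0,-0.155],[0.038,0,-0.158],[0.038,0,-0.158],[0.038,0,-0.158]],"delta_rot":[[0,0,0],[0,0,0],[0,0,0],[0,0,0],[0,0,0],[0,0,0],[0,0,0],[0,0,0],[0,0,0],[0,0,0],[0,0,0]],"gripper":[0.7,0.7,0.7,0.7,0.7,0.7,0.7,0.7,0.7,0.7,0.7]}' | egrep 'tcp|contact|gap'
python3 - <<'E'
from h import *
c=cam("wrist"); d=cam("scene"); save("f.png",np.hstack([cv2.resize(c[0][150:270,250:410],(400,300),interpolation=2),cv2.resize(d[0][160:300,185:400],(400,300))]))
p=c[0]; V=p.max(2); m=np.zeros(V.shape,bool); m[200:260,300:360]=V[200:260,300:360]<70
P=cloud(c); m&=abs(P[...,2]-142)<8; q=P[m]; print('cap',len(q),q.mean(0).round(1)); v,u=np.nonzero(m); w=onz(np.c_[u,v],c,142); print(w.mean(0).round(1),w.min(0).round(1),w.max(0).round(1))
P=cloud(d); hsv=cv2.cvtColor(d[0],cv2.COLOR_RGB2HSV); H,S,V=[hsv[...,i].astype(int) for i in range(3)]
k=(abs(P[...,0]-498)<90)&(abs(P[...,1]+223)<90)&(H>3)&(H<16)&(S>150)&(V>80); q=P[k]; print('clip',q.mean(0).round(),q.max(0).round())
E
```

```text
tcp_pos: [462.8, 228.6, 101.7]
contact_force: [-0.1, -0.1, 1.3]
finger_gap: 0.699
tcp_pos: [424.7, 231.4, 258.5]
contact_force: [0.2, 0.9, 0.9]
finger_gap: 0.698
cap 367 [460.9 229.1 142.2]
[461.  229.1 142. ] [450.3 221.  142. ] [471.9 237.1 142. ]
clip [ 526. -230.    8.] [ 532. -222.    9.]
```

View pics/f.png

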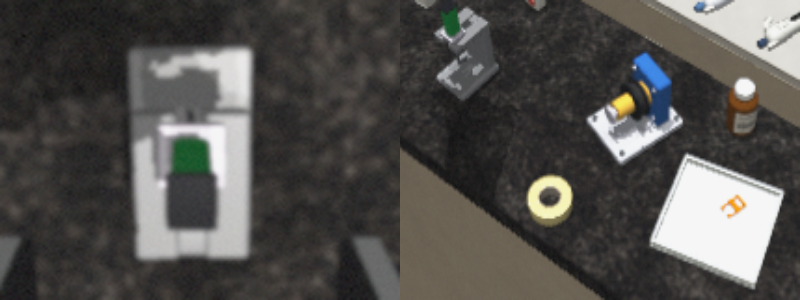

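The pick stands upright in its stand: the cap is at (461,229,142), unchanged from the start. The clip lies in the tray at (735,207) in the right-hand image. Handing in.

```bash
python3 -c "
from h import *
print(ticket.close_job())"
```

```text
the job is handed in; nothing more can be done
None
```

The clip lies in the white tray and the pick is back upright in its stand; the job is handed in after about 28 s of robot time, and the verdict was not shown to me.

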